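# Load the tilted rotary table: backing ring, then hub, onto the four studs

## Robot

A 6-joint arm with a two-finger parallel gripper is mounted at the origin on the work surface. World frame = base frame: x ahead of the robot, y to its left, z up, the work surface at z = 0. Lengths are in m, angles in degrees, forces in N, time in s.
With the tool pointing down it reaches from about 0.3 to 0.775 m from the base axis. Payload 14.6 kg.
Tool frame: the origin (TCP) lies at the very end of the fingers, on their centre line; the grasp point (between the pads) lies 19 mm behind it; z points along the fingers, y is the line along which they close (so a half turn about z gives the same grasp; the last joint's range is limited). The gripper opens to 85 mm and grips with 20 to 120 N. Pads are 22 mm wide; open, the fingers measure 114 mm over their backs; the gripper's body (76 mm by 85 mm) begins 54 mm behind the grasp point. The pads swing forward as they close: fully open they stand 13 mm farther back than shut.
Start: joints at [-75.092, 17.183, 87.147, -0, 75.671, -3.816], TCP at [0.177, -0.521, 0.231] pointing down, gripper open.
Joint ranges: [-173.82, 173.82], [-45.26, 126.66], [13.44, 144.39], [-59.66, 239.66], [0, 175.72], [-146.38, 146.38]. Speed limits (degrees/s): [127.2, 127.2, 147.25, 180, 180, 180].

## Interface

Orientations are given as [roll, pitch, yaw] about the fixed x, y, z axes, in that order (R = Rz(yaw) Ry(pitch) Rx(roll)).
In Python, from workcell import env gives the robot as it stands.
- The arm moves only by the shell command python3 -m inch 'ROWS' [FORCE]. ROWS is a JSON object of lists of equal length, an entry for each row: "dr": the turn, a rotation vector about the tool's x, y, z in degrees, a list of three; "delta_pos": the shift along the tool's x, y, z in m, a list of three; "fingers": the closure, from -1 (fully open) to 1 (shut), so that 0 is half open. A call has 1 to 20 rows; each row is the pose to reach, as a shift and turn from the pose commanded when the call began, along the tool's axes at that moment; what a row does not reach only later rows make up. A row lasts 1/10 s, in which the tool goes at most 50 mm and 8.59 degrees, less where a joint would pass 70% of its speed; a pose out of reach is approached as far as the arm can. A call with a gripper value outside its range is refused whole. The fingers move at their own pace and stop on an object; FORCE is the grip in N (left out, the last holds). Time passes only in rows, so rows that repeat a pose let the fingers close. It gives the time, the measured TCP pose, the force, the opening and the grip force at its end, in the units of the state.
- env.read_state(): the state, without advancing time (a new reading comes with each control period).
- env.snapshot(name): name is "scene" or "top" or "wrist"; returns a dict with "img" (400x640x3 uint8, red, green, blue), "z_map" (400x640 float32, m along the optical axis (not along the pixel's ray), 0 where there is no reading), "fov_y" (degrees; the focal length in pixels is half the picture's height over the tangent of half this angle, whatever the lens; pixels are square), "cx", "cy" (the principal point, pixels), "k1" (the pictures are not rectified: a ray, as slopes to the right and down, at radius r is drawn at 1 + k1 r^2 times it, then the intrinsics apply), "R" (3x3) and "t" (3): a world point X has camera coordinates R X + t; the wrist camera has in their place "tool_from_camera" (4x4, takes a point from camera to tool coordinates, whose origin is the TCP and whose axes are the flange's). Camera axes: x right, y down, z forward; pixel columns grow to the right and rows downward; lengths in m; the calibration is good to about 2 mm. A picture is of the moment at which its call begins: read the wrist's pose just before it.
- env.sign_off(): hands the job in; it is judged then, once.
Trained networks look in the newest picture that a camera, given by its name, has taken for a name from the list of things; names that differ only in an ending like _2 or _b are one class to them, and where a whole thing is asked for, a point or a joint stands for the part that bears it (a point fixed in the world has none). Each returns a list of dicts, best first, with "conf" (0 to 1); they miss things now and then, are a little off and sometimes report something else, mostly with a low value. They report only what shows in the picture. A call takes as long as a camera call.
- env.spot_in(camera, query): "location" ([x, y, z] in m, in the coordinates of the camera as it stood for that picture, good to about 4 mm: the middle of the surface that is visible of it).
- env.cut_out(camera, query): "region" (400x640 bool, what is visible of it).
The state is a dict: "time_s": time; "joint_pos": joint angles; "qd": joint speeds; "joint_efforts": joint torques, N m; "position": TCP position; "tcp_rot": TCP orientation; "contact_force": force on the tool from outside, world axes, zero at the start; "ft_torque": the same for the moment, N m; "width": finger opening in m; "gripper_force": force on a finger pad.
Only numpy, scipy, OpenCV 4.12 (cv2) and the standard library are available. Lean on these libraries where they do the work, as an engineer would, in place of code of your own. Each camera call takes 0.05 s, during which the arm holds its last target. There are 200 camera calls.

## Task

Set up the tilted rotary table for drilling: turn the MDF backing ring until its four holes line up with the four studs and slide it on until it lies flat on the table's face, then slide the aluminium hub, boss outwards, over the same studs until it lies flat on the ring. Push them on without ramming, leave both on the studs and let go, and do not shift or upset the other things on the bench or the table's angle settings.

Things in the scene. Friction and masses are not known exactly. Their poses are not given: they have to be found in the camera images.
- ring: Flat brown MDF ring lying on the bench: 130 mm outside, 54 mm bore, 18 mm thick, 0.15 kg. Four 13 mm through holes 46 mm from the centre, on its own +x, +y, -x and -y axes. Origin: centre of the underside, z up. No boss: grip the 38 mm wide web, one finger in the bore, one outside, midway between two holes (45 degrees to x and y).
- hub: Aluminium hub lying on the bench: round flange 120 mm across, 10 mm thick, with a central round boss 46 mm across whose top is 45 mm above the flange's underside; 0.45 kg. Four 13 mm through holes 46 mm from the centre, on its own +x, +y, -x and -y axes. Origin: centre of the flange's underside, z up along the boss. Grip the boss; fingers opening at 45 degrees to x and y stay clear of the studs.
- face (a point): Centre of the round steel face (136 mm across) of the tilting rotary table; z points square out of it, 24 to 41 degrees from vertical. Four studs stand square on it, 46 mm from the centre on its +x, +y, -x and -y axes (the T-slots): 10 mm diameter, 42 mm tall, last 4 mm tapered to 6 mm. Tilt and turn are clamped stiff. Only the studs stand above the face; all else is at least 13 mm below its plane.
- face_on_ring (a point): The point 18 mm out from the centre of the face, same axes as face: where the centre of the hub's underside belongs once the ring is on.
- stud_tip (a point): Tip of the stud on the +x axis of face, on the stud's centre line (46 mm out from the face's centre and 42 mm above the face); same axes as face.
- rotary: Grey base of the tilting rotary table, fixed to the bench: foot 165 x 190 mm (x, y), cheeks at y = +-84 mm, 133 mm tall, carrying the tilting cradle on an axis along y 98 mm above the bench; the face is 50 mm from that axis and leans towards -x (the base's). A worm housing on the cradle's +x side has a handwheel that reaches to y = +130 mm. Origin: centre of the foot's underside.
- jar_a: pink paint jar with black lid, 74 mm across, 85 mm tall; origin at the centre of its foot. Bystander.
- jar_b: white paint jar with black lid, 74 mm across, 90 mm tall; origin at the centre of its foot. Bystander.
- brush_pot: white pot with three brushes, 68 mm across, 75 mm tall (brushes to 125 mm, leaning slightly); origin at the centre of its foot. Bystander.
- spanner: steel spanner lying flat, 180 mm long along its own x, 40 mm wide, 8 mm thick; origin at its middle on the bench. Bystander.
- brayer: ink roller lying on the bench: pink roller 90 mm long, 34 mm thick, across its +x end (55 mm from the origin), red handle to -x 110 mm; origin on the bench between them. Bystander.
- clamp: F-clamp lying flat, bar 200 mm along its own x, jaws reach 80 mm to -y, wooden handle to -x (150 mm), 28 mm high; origin under the bar's middle. Bystander.
- tin: squat metal tin, 65 mm across, 50 mm tall, standing beyond the ring with its centre 115 mm from the ring's; origin at the centre of its foot. Bystander.
- sanding_block: cork sanding block 48 x 100 x 40 mm (x, y, z), lying beyond the hub with its centre about 120 mm from the hub's; origin at the centre of its underside. Bystander.

How it is judged:
By the outcome, as a careful person would: the job done as asked, in the order asked, and still so for the second after the job is handed in, with the robot touching nothing.
It also fails if it takes over 66 s, if anything falls off the work surface, if the arm or the gripper's body presses on something with over 40 N, if the wrist force passes 120 N, or if a joint passes its speed limit or range.

## Working session

There is one attempt and no reset: what is moved stays moved. The work goes in short steps, Python scripts to look and compute and a shell command to move; the robot and the scene stay as the last step left them, time stands still between calls to the robot, and variables do not carry over. Pictures are saved under pics/ and viewed, at most 11 in all, crops included, and the job is handed in when it is done.

```bash
ls; mkdir -p pics; cat > h.py <<'E'
import numpy as np, cv2
from scipy.spatial.transform import Rotation as Ro
from workcell import env
def intr(s):
    f=200/np.tan(np.radians(s["fov_y"])/2); return f
def camT(s,st=None):
    "world_from_camera R,t"
    if "R" in s:
        R=np.array(s["R"]); t=np.array(s["t"]); return R.T,-R.T@t
    T=np.array(s["tool_from_camera"]); Rt=Ro.from_euler('xyz',st["tcp_rot"],degrees=True).as_matrix()
    return Rt@T[:3,:3], Rt@T[:3,3]+np.array(st["position"])
def rays(s,uv):
    f=intr(s); d=(np.asarray(uv,float)-[s["cx"],s["cy"]])/f
    u=d.copy()
    for _ in range(20): u=d/(1+s["k1"]*(u**2).sum(-1,keepdims=True))
    return np.concatenate([u,np.ones(u.shape[:-1]+(1,))],-1)
def cloud(s,st=None):
    v,u=np.mgrid[:400,:640]; r=rays(s,np.stack([u,v],-1))*s["z_map"][...,None]
    R,t=camT(s,st); P=r@R.T+t; P[s["z_map"]==0]=np.nan; return P
def proj(s,X,st=None):
    R,t=camT(s,st); c=(np.asarray(X)-t)@R; m=c[...,:2]/c[...,2:]
    m=m*(1+s["k1"]*(m**2).sum(-1,keepdims=True)); return m*intr(s)+[s["cx"],s["cy"]]
E
python3 - <<'E'
from h import *
import pickle
st=env.read_state(); print(st)
S={}
for c in ["scene","top"]:
    s=env.snapshot(c); S[c]=s; cv2.imwrite(f"pics/{c}0.png",s["img"][...,::-1])
    R,t=camT(s); P=cloud(s); print(c,s["fov_y"],s["k1"],t.round(3))
    for q in ["ring","hub","face","stud_tip","rotary","jar_a","jar_b","brush_pot","spanner","brayer","clamp","tin","sanding_block"]:
        o=env.spot_in(c,q); print(q,[(round(d["conf"],2),(R@np.array(d["location"])+t).round(3).tolist()) for d in o[:2]])
pickle.dump(S,open("S.pkl","wb"))
E
```

```text
pics
{'time_s': 0.0, 'joint_pos': array([-7.50923486e+01,  1.72161414e+01,  8.71810554e+01,  1.14041934e-03,
        7.56714812e+01, -3.81638880e+00]), 'qd': array([-0.04116383, -0.04922295,  0.03600948, -0.04201915,  0.12132776,
       -0.02531366]), 'joint_efforts': array([-1.27289895e-03, -5.43498445e+01, -3.61798203e+01, -8.21597587e-05,
        4.02874124e-03,  2.19519890e-06]), 'position': array([ 0.17649031, -0.52065721,  0.23071083]), 'tcp_rot': array([-1.79931548e+02, -5.67331951e-03,  1.87237539e+01]), 'contact_force': array([ 0.00736218, -0.43163026, -0.57862543]), 'ft_torque': array([ 0.00392552, -0.00288363, -0.03506725]), 'gripper_force': 0.0, 'width': 0.08562774260632446}
scene 54.522919358650846 -0.055615380972778024 [1.125 0.144 1.066]
ring [(0.88, [0.537, 0.31, 0.018])]
hub [(0.9, [0.541, 0.019, 0.011])]
face [(0.86, [0.555, -0.313, 0.149]), (0.36, [0.598, -0.305, 0.124])]
stud_tip [(0.64, [0.555, -0.316, 0.15])]
rotary [(0.68, [0.597, -0.306, 0.128])]
jar_a [(0.95, [0.374, 0.153, 0.085]), (0.75, [0.784, -0.191, 0.087])]
jar_b [(0.95, [0.374, 0.153, 0.085]), (0.75, 
[... 324 characters left out ...]
06328704415797 [0.414 0.072 1.302]
ring [(0.96, [0.525, 0.314, 0.019])]
hub [(0.63, [0.527, 0.015, 0.008]), (0.15, [0.351, -0.175, 0.031])]
face [(0.93, [0.538, -0.322, 0.145])]
stud_tip [(0.74, [0.54, -0.318, 0.144]), (0.18, [0.632, 0.352, 0.051])]
rotary [(0.62, [0.55, -0.301, 0.136]), (0.45, [0.538, -0.319, 0.144])]
jar_a [(0.91, [0.351, 0.15, 0.085]), (0.84, [0.766, -0.192, 0.093])]
jar_b [(0.91, [0.351, 0.15, 0.085]), (0.84, [0.766, -0.192, 0.093])]
brush_pot [(0.68, [0.35, -0.176, 0.032])]
spanner [(0.74, [0.754, -0.033, 0.005])]
brayer [(0.71, [0.735, 0.176, 0.022])]
clamp [(0.62, [0.609, 0.55, 0.023])]
tin []
sanding_block [(0.7, [0.766, -0.191, 0.09]), (0.67, [0.641, 0.036, 0.041])]
```

View pics/top0.png

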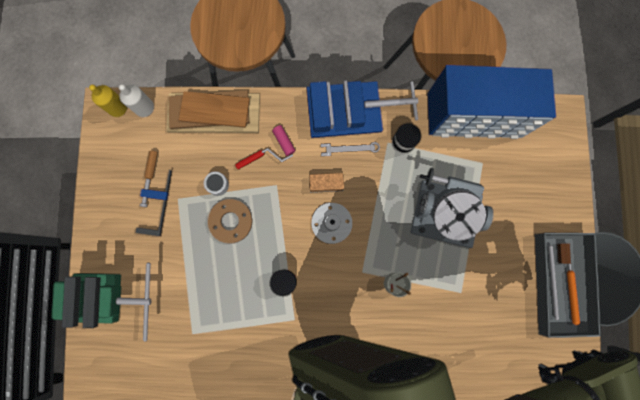

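View pics/scene0.png

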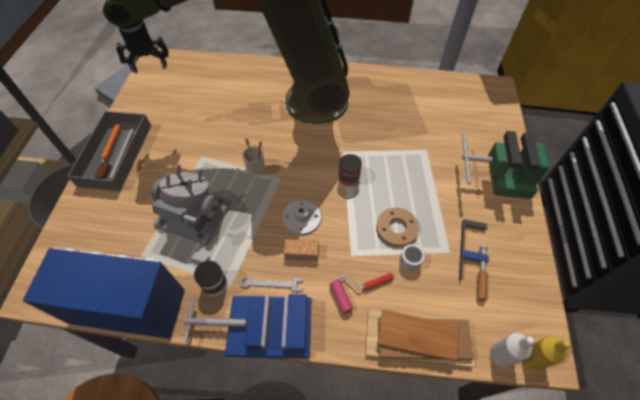

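The top picture shows the ring at (230,220), the hub at (331,222), the face with its cross of T-slots at (462,216), the tin at (215,182) and the sanding block at (326,180). The scene picture agrees: face at (180,188), hub at (302,216), ring at (397,227).

```bash
python3 - <<'E'
from h import *
import pickle
S=pickle.load(open("S.pkl","rb"))
s=env.snapshot("wrist");print(np.round(s["tool_from_camera"],3),s["fov_y"])
for c in ["scene","top"]:
    s=env.snapshot(c); P=cloud(s)
    b=np.median(P[190:200,20:30] if c=="x" else P.reshape(-1,3)[np.nanargmin(np.abs(P-[0.45,0.0,0]).sum(-1))],axis=0);print(c,"bench",b)
    for q,zl in [("ring",(.01,.03)),("hub",(.003,.018)),("face",None)]:
        m=env.cut_out(c,q)[0]["region"]; X=P[m]; X=X[~np.isnan(X[:,0])]
        if zl: Y=X[(X[:,2]>zl[0])&(X[:,2]<zl[1])]; print(q,len(Y),np.median(Y,axis=0).round(3),((Y.max(0)+Y.min(0))/2).round(3),np.ptp(Y,axis=0).round(3))
        else:
            best=None; rng=np.random.default_rng(0)
            for _ in range(500):
                a=X[rng.choice(len(X),3,False)]; n=np.cross(a[1]-a[0],a[2]-a[0]); n/=np.linalg.norm(n)+1e-12
                k=np.abs((X-a[0])@n)<.004
                if best is None or k.sum()>best.sum(): best=k
            Y=X[best]; c0=Y.mean(0); n=np.linalg.svd(Y-c0)[2][2]; n*=np.sign(n[2])
            print("face",len(X),len(Y),c0.round(4),((Y.max(0)+Y.min(0))/2).round(4),n.round(3),"tilt",np.degrees(np.arccos(n[2])),"az",np.degrees(np.arctan2(n[1],n[0])))
E
```

```text
[[-0.001 -0.957 -0.291  0.074]
 [ 1.    -0.001 -0.     0.   ]
 [ 0.    -0.291  0.957 -0.142]
 [ 0.     0.     0.     1.   ]] 59.56565974006211
scene bench -2.6499721436978874e-05
ring 1031 [0.535 0.317 0.017] [0.532 0.315 0.017] [0.131 0.129 0.014]
hub 786 [0.541 0.017 0.009] [0.529 0.015 0.011] [0.123 0.12  0.015]
face 1238 843 [ 0.5449 -0.3179  0.1463] [ 0.5403 -0.3198  0.1436] [-0.429  0.111  0.896] tilt 26.318839640106926 az 165.51959476619726
top bench -0.0006998376986315225
ring 1235 [0.525 0.316 0.018] [0.526 0.316 0.018] [0.13  0.128 0.016]
hub 1039 [0.522 0.018 0.01 ] [0.524 0.016 0.01 ] [0.119 0.115 0.015]
face 1974 1646 [ 0.5364 -0.3203  0.1439] [ 0.5352 -0.3195  0.1427] [-0.436  0.098  0.894] tilt 26.57907139081925 az 167.28665194663077
```

```bash
cat >> h.py <<'E'
def Rtool(z,xdir):
    z=np.array(z)/np.linalg.norm(z); x=np.array(xdir,float); x=x-z*(x@z); x/=np.linalg.norm(x)
    return np.stack([x,np.cross(z,x),z],1)
def delta(Rt,pt,st=None):
    st=st or env.read_state(); R=Ro.from_euler('xyz',st["tcp_rot"],degrees=True).as_matrix()
    dp=R.T@(np.array(pt)-st["position"]); dr=Ro.from_matrix(R.T@Rt).as_rotvec(degrees=True)
    print("dpos",dp.round(4).tolist(),"dr",dr.round(2).tolist(),"n rows",max(np.linalg.norm(dp)/.05,np.linalg.norm(dr)/8.59).round(1))
E
python3 - <<'E'
from h import *
n=np.array([-.436,.098,.894]);F=np.array([.536,-.320,.143])
R=Rtool(-n,[np.cos(.3),np.sin(.3),0]); delta(R,F+.12*n)
E
```

```text
dpos [0.3592, -0.1028, -0.019] dr [-14.09, 22.51, -1.28] n rows 7.5
```

```bash
python3 -m inch '{"dr":[[-4,6,0],[-8,14,0],[-14,22.5,-1],[-14,22.5,-1],[-14,22.5,-1],[-14,22.5,-1],[-14,22.5,-1],[-14,22.5,-1],[-14,22.5,-1],[-14,22.5,-1],[-14,22.5,-1],[-14,22.5,-1]],"delta_pos":[[0.045,-0.013,-0.01],[0.09,-0.026,-0.02],[0.135,-0.039,-0.02],[0.18,-0.052,-0.019],[0.225,-0.065,-0.019],[0.27,-0.078,-0.019],[0.315,-0.09,-0.019],[0.359,-0.103,-0.019],[0.359,-0.103,-0.019],[0.359,-0.103,-0.019],[0.359,-0.103,-0.019],[0.359,-0.103,-0.019]],"fingers":[-1,-1,-1,-1,-1,-1,-1,-1,-1,-1,-1,-1]}' && python3 - <<'E'
from h import *
import pickle
st=env.read_state(); s=env.snapshot("wrist"); pickle.dump((st,s),open("face.pkl","wb"))
cv2.imwrite("pics/wface.png",s["img"][...,::-1])
R,t=camT(s,st)
for q in ["face","stud_tip"]:
    print(q,[(round(d["conf"],2),(R@np.array(d["location"])+t).round(4).tolist()) for d in env.spot_in("wrist",q)[:5]])
P=cloud(s,st); X=P.reshape(-1,3); X=X[~np.isnan(X[:,0])]
n=np.array([-.436,.098,.894]);F=np.array([.536,-.320,.143])
X=X[np.linalg.norm(X-F,axis=1)<.08]
for _ in range(5):
    k=np.abs((X-F)@n)<(.006 if _<2 else .002); c=X[k].mean(0); n=np.linalg.svd(X[k]-c)[2][2]; n*=np.sign(n[2]); F=c
print(k.sum(),c,n,np.degrees(np.arccos(n[2])),np.degrees(np.arctan2(n[1],n[0])))
E
```

```text
time_s: 3.05
position: [0.4827, -0.309, 0.2504]
tcp_rot: [165.0, -22.1, 22.6]
contact_force: [-0.0, -0.3, 0.1]
width: 0.0854
gripper_force: 0.0
face [(0.9, [0.5394, -0.3193, 0.1473])]
stud_tip [(0.79, [0.5405, -0.3171, 0.1489])]
21066 [ 0.53941153 -0.3205587   0.14444361] [-0.4364971   0.10504814  0.89355199] 26.676960480860586 166.46842407683934
```

View pics/wface.png

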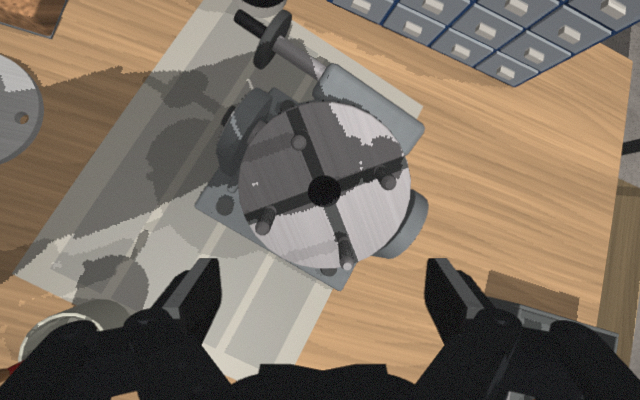

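The wrist picture shows the face at (325,190) with stud tips near (298,137), (388,180), (345,266), (262,229), and the fingers at the bottom.

```bash
cat >> h.py <<'E'
def fitface(s,st,n,F):
    P=cloud(s,st).reshape(-1,3); X=P[~np.isnan(P[:,0])]; X=X[np.linalg.norm(X-F,axis=1)<.09]; c=F
    for i in range(6):
        k=np.abs((X-c)@n)<(.006 if i<2 else .002); c=X[k].mean(0); n=np.linalg.svd(X[k]-c)[2][2]; n=n*np.sign(n[2])
    h=(X-c)@n; x=np.cross([0,1,0],n); x/=np.linalg.norm(x); y=np.cross(n,x)
    uv=np.stack([(X-c)@x,(X-c)@y],1)
    # disc outline
    A=uv[np.abs(h)<.002].astype(np.float32); (cc,r)=cv2.minEnclosingCircle(A); 
    T=uv[(h>.034)&(h<.046)]; 
    crit=(3,100,1e-6); _,lab,cen=cv2.kmeans(T.astype(np.float32),4,None,crit,10,cv2.KMEANS_PP_CENTERS)
    cen=np.array([np.median(T[lab[:,0]==i],axis=0) for i in range(4)]); m=cen.mean(0)
    # cross fit
    a=np.degrees(np.arctan2(*(cen-m).T[::-1]))
    print("plane",c.round(4),n.round(4),"disc",np.round(cc,4),round(r,4),"tips n",np.bincount(lab[:,0]),"cen",m.round(4),"rad",np.linalg.norm(cen-m,axis=1).round(4),"ang",a.round(2),"mod90",(a%90).round(2),"h",[np.percentile(h[(h>.034)&(h<.046)],95).round(4)])
    ang=np.degrees(np.angle(np.exp(4j*np.radians(a)).mean()))/4
    C=c+x*m[0]+y*m[1]; ex=x*np.cos(np.radians(ang))+y*np.sin(np.radians(ang))
    print("C",C.round(4),"ex",ex.round(4),"az n",np.degrees(np.arctan2(n[1],n[0])).round(2))
    return C,n,ex
E
python3 - <<'E'
from h import *
import pickle
st,s=pickle.load(open("face.pkl","rb"))
C,n,ex=fitface(s,st,np.array([-.4365,.105,.8936]),np.array([.5394,-.3206,.1444]))
ey=np.cross(n,ex)
for h in (0,.042): print(proj(s,[C+.046*d+h*n for d in (ex,ey,-ex,-ey)],st).round(1).tolist())
im=s["img"][...,::-1].copy()
for h in (0,.042):
  for q in proj(s,[C+.046*d+h*n for d in (ex,ey,-ex,-ey)],st): cv2.circle(im,tuple(int(round(v*16)) for v in q),32,(0,0,255) if h else (0,255,0),1,cv2.LINE_AA,4)
t=np.radians(np.arange(0,360,4))
for q in proj(s,[C+.068*(np.cos(a)*ex+np.sin(a)*ey) for a in t],st): cv2.circle(im,tuple(int(round(v*16)) for v in q),8,(255,255,0),1,cv2.LINE_AA,4)
cv2.imwrite("pics/wface2.png",cv2.resize(im[80:310,190:450],None,fx=2.5,fy=2.5))
E
```

```text
plane [ 0.5394 -0.3206  0.1444] [-0.4365  0.105   0.8936] disc [-0.0045 -0.0018] 0.0681 tips n [186 199 216 169] cen [-0.0032 -0.0011] rad [0.0452 0.0451 0.0452 0.0453] ang [ 131.77  -48.08   41.63 -138.27] mod90 [41.77 41.92 41.63 41.73] h [np.float64(0.0427)]
C [ 0.5365 -0.3217  0.1431] ex [0.7009 0.6624 0.2645] az n 166.47
[[302.0, 133.4], [269.8, 208.7], [343.8, 239.8], [379.9, 168.5]]
[[297.8, 140.9], [260.5, 228.5], [346.9, 264.0], [389.6, 182.1]]
```

View pics/wface2.png

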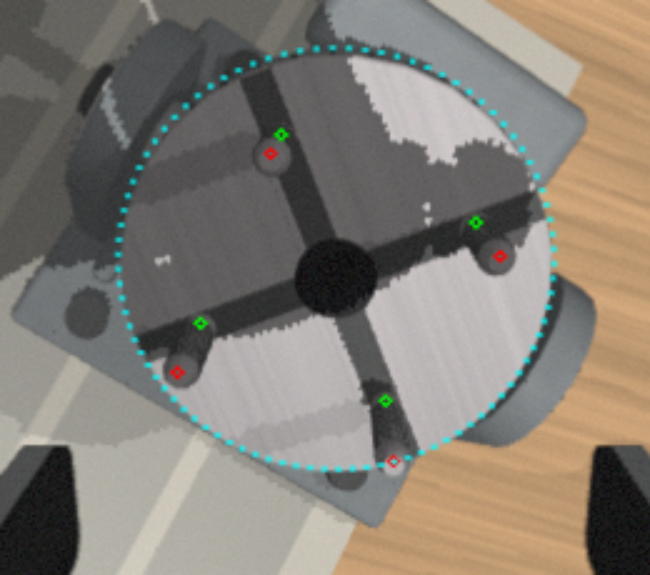

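The projected stud tips and disc outline fall on the picture within a pixel or so; the face pose is good. Next, look at the hub on the way to the ring.

```bash
python3 - <<'E'
from h import *
R=Rtool([0,0,-1],[np.cos(.4),np.sin(.4),0]); delta(R,[.50,0.016,.17])
R=Rtool([0,0,-1],[np.cos(.4),np.sin(.4),0]); delta(R,[.50,-0.15,.26])
E
```

```text
dpos [0.1, -0.3162, 0.0474] dr [14.84, -21.97, -3.2] n rows 6.7
dpos [0.0748, -0.1404, -0.0168] dr [14.84, -21.97, -3.2] n rows 3.2
```

```bash
python3 -m inch '{"dr":[[5,-7,-1],[10,-15,-2],[15,-22,-3],[15,-22,-3],[15,-22,-3],[15,-22,-3],[15,-22,-3],[15,-22,-3],[15,-22,-3],[15,-22,-3]],"delta_pos":[[0.02,-0.04,-0.005],[0.045,-0.085,-0.01],[0.075,-0.14,-0.017],[0.08,-0.19,0.005],[0.09,-0.24,0.02],[0.1,-0.29,0.04],[0.1,-0.316,0.047],[0.1,-0.316,0.047],[0.1,-0.316,0.047],[0.1,-0.316,0.047]],"fingers":[-1,-1,-1,-1,-1,-1,-1,-1,-1,-1]}' && cat >> h.py <<'E'
def fitdisc(s,st,c0,zt,rin,rout,tol=.004):
    "top face of a disc at height zt: outline centre and the angle of the 4 holes at r=46"
    P=cloud(s,st); d=P-np.r_[c0,0]; r=np.hypot(d[...,0],d[...,1])
    X=P[(r<rout+.02)&(np.abs(P[...,2]-zt)<tol)]; zt=np.median(X[:,2])
    A=X[:,:2].astype(np.float32); hull=cv2.convexHull(A*1000)[:,0]/1000
    # algebraic circle on hull
    M=np.c_[2*hull,np.ones(len(hull))]; sol=np.linalg.lstsq(M,(hull**2).sum(1),rcond=None)[0]; c=sol[:2]; ro=np.sqrt(sol[2]+c@c)
    # holes: points well below the top inside the annulus (by image ray on the plane zt)
    v,u=np.mgrid[:400,:640]; ry=rays(s,np.stack([u,v],-1)); R,t=camT(s,st); ry=ry@R.T; k=(zt-t[2])/ry[...,2]; Q=t+ry*k[...,None]
    q=Q[...,:2]-c; rr=np.hypot(q[...,0],q[...,1]); g=cv2.cvtColor(s["img"],cv2.COLOR_RGB2GRAY).astype(float)
    low=(P[...,2]<zt-.004)&(rr>.034)&(rr<.058); low=low.astype(np.uint8)
    n,lab,stt,cen=cv2.connectedComponentsWithStats(low); hs=[]
    for i in range(1,n):
        if stt[i,4]>40: hs.append((Q[lab==i][:,:2].mean(0)-c,stt[i,4]))
    print("top z",zt.round(4),"c",c.round(4),"ro",ro.round(4)); 
    for h,a in hs: print("hole",a,h.round(4),np.hypot(*h).round(4),(np.degrees(np.arctan2(h[1],h[0]))%90).round(2))
    return c,zt
E
python3 - <<'E'
from h import *
import pickle
st=env.read_state(); s=env.snapshot("wrist"); pickle.dump((st,s),open("hub.pkl","wb"))
cv2.imwrite("pics/whub.png",s["img"][...,::-1])
print(fitdisc(s,st,np.array([.525,.016]),.010,.023,.06))
E
```

```text
time_s: 4.2
position: [0.5005, 0.0156, 0.1711]
tcp_rot: [-179.8, -0.1, 22.8]
contact_force: [-0.2, -0.5, 0.8]
width: 0.0855
gripper_force: 0.0
top z 0.0099 c [0.5271 0.0162] ro 0.0598
hole 171 [0.0457 0.0058] 0.0461 7.18
hole 161 [-0.0048  0.0457] 0.046 6.04
hole 147 [ 0.0061 -0.0451] 0.0455 7.68
hole 131 [-0.045  -0.0051] 0.0453 6.46
(array([0.52706974, 0.01615127]), np.float64(0.009887275788473787))
```

View pics/whub.png

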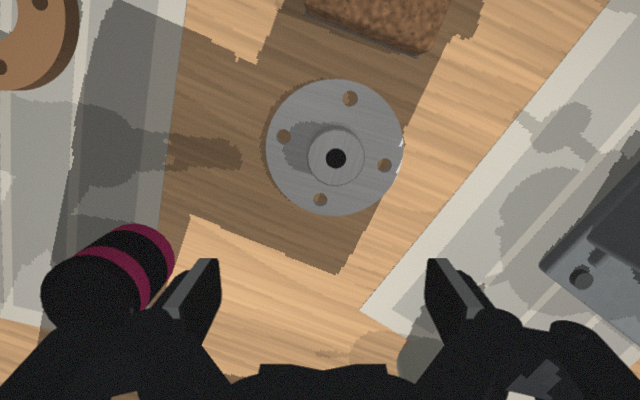

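Hub at (335,148): holes at (350,98), (284,136), (320,200), (384,165). Its centre is (0.527, 0.016), yaw 6.8°, and the hole radius of 46 mm checks out. On to the ring.

```bash
python3 -m inch '{"dr":[[0,0,0],[0,0,0],[0,0,0],[0,0,0],[0,0,0],[0,0,0],[0,0,0],[0,0,0],[0,0,0],[0,0,0]],"delta_pos":[[0.018,-0.043,0],[0.036,-0.086,0],[0.054,-0.13,0],[0.072,-0.172,0.01],[0.09,-0.215,0.02],[0.108,-0.258,0.02],[0.116,-0.277,0.02],[0.116,-0.277,0.02],[0.116,-0.277,0.02],[0.116,-0.277,0.02]],"fingers":[-1,-1,-1,-1,-1,-1,-1,-1,-1,-1]}' && python3 - <<'E'
from h import *
import pickle
st=env.read_state(); s=env.snapshot("wrist"); pickle.dump((st,s),open("ring.pkl","wb"))
cv2.imwrite("pics/wring.png",s["img"][...,::-1])
c,z=fitdisc(s,st,np.array([.527,.316]),.018,.027,.065)
P=cloud(s,st); m=env.cut_out("wrist","tin")
if m: X=P[m[0]["region"]]; X=X[X[:,2]>.045]; print("tin",np.nanmean(X,axis=0))
E
```

```text
time_s: 5.25
position: [0.5, 0.3154, 0.1517]
tcp_rot: [-179.8, -0.0, 22.7]
contact_force: [0.1, -0.3, -0.2]
width: 0.0855
gripper_force: 0.0
top z 0.0179 c [0.5288 0.316 ] ro 0.0649
hole 218 [0.042 0.019] 0.0461 24.32
hole 190 [ 0.0194 -0.0413] 0.0456 25.11
hole 185 [-0.0181  0.0421] 0.0458 23.23
hole 154 [-0.0409 -0.0183] 0.0448 24.12
tin [0.61755081 0.34883121 0.05001149]
```

View pics/wring.png

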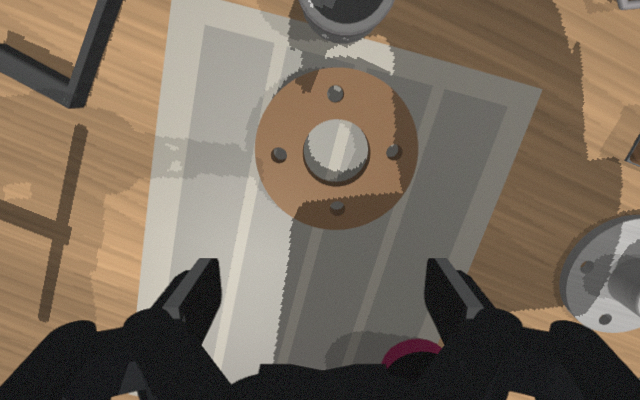

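The ring is centred at (337,148) in the picture, with holes at (336,93), (279,155), (394,152) and (337,208) and the tin beyond it at (345,5). Centre (0.529, 0.316), holes at 24.2° mod 90. I will grip at azimuth 159.2° with tool yaw 69.2°.

```bash
python3 - <<'E'
from h import *
a=np.radians(69.2); R=Rtool([0,0,-1],[np.cos(a),np.sin(a),0]); delta(R,[.4858,.3323,.06]); delta(R,[.4858,.3323,.002]); print(env.read_state()["joint_pos"].round(1))
E
```

```text
dpos [-0.0066, -0.0205, 0.0917] dr [-0.18, -0.1, -46.47] n rows 5.4
dpos [-0.0066, -0.0203, 0.1497] dr [-0.18, -0.1, -46.47] n rows 5.4
[28.6 26.6 85.3  0.2 68.2 95.8]
```

```bash
python3 -m inch '{"dr":[[0,0,-8.5],[0,0,-17],[0,0,-25.5],[0,0,-34],[0,0,-42.5],[-0.2,-0.1,-46.5],[-0.2,-0.1,-46.5],[-0.2,-0.1,-46.5],[-0.2,-0.1,-46.5],[-0.2,-0.1,-46.5],[-0.2,-0.1,-46.5],[-0.2,-0.1,-46.5],[-0.2,-0.1,-46.5],[-0.2,-0.1,-46.5]],"delta_pos":[[0,0,0],[0,0,0],[-0.003,-0.01,0.02],[-0.006,-0.02,0.04],[-0.0066,-0.0205,0.07],[-0.0066,-0.0205,0.09],[-0.0066,-0.0205,0.1],[-0.0066,-0.0205,0.11],[-0.0066,-0.0205,0.12],[-0.0066,-0.0205,0.13],[-0.0066,-0.0205,0.14],[-0.0066,-0.0205,0.147],[-0.0066,-0.0205,0.149],[-0.0066,-0.0205,0.149]],"fingers":[-0.3,-0.3,-0.3,-0.3,-0.3,-0.3,-0.3,-0.3,-0.3,-0.3,-0.3,-0.3,-0.3,-0.3]}' 60; python3 - <<'E'
from h import *
a=np.radians(69.2); R=Rtool([0,0,-1],[np.cos(a),np.sin(a),0]); delta(R,[.4858,.3323,.002])
E
```

```text
time_s: 6.75
position: [0.4851, 0.3338, 0.0022]
tcp_rot: [-180.0, 0.0, 69.3]
contact_force: [0.8, 0.1, 0.7]
width: 0.056
gripper_force: 0.0
dpos [-0.0011, 0.0011, 0.0002] dr [-0.01, 0.03, 0.13] n rows 0.0
```

```bash
python3 -m inch '{"dr":[[0,0,0],[0,0,0],[0,0,0],[0,0,0],[0,0,0],[0,0,0],[0,0,0],[0,0,0]],"delta_pos":[[-0.001,0.001,0],[-0.001,0.001,0],[-0.001,0.001,0],[-0.001,0.001,0],[-0.001,0.001,0],[-0.001,0.001,0],[-0.001,0.001,0],[-0.001,0.001,0]],"fingers":[-0.3,0.2,0.4,0.4,0.4,0.4,0.4,0.4]}' 60; python3 -m inch '{"dr":[[0,0,0],[0,0,0],[0,0,0],[0,0,0],[0,0,0]],"delta_pos":[[0,0,-0.02],[0,0,-0.05],[0,0,-0.10],[0,0,-0.15],[0,0,-0.15]],"fingers":[0.4,0.4,0.4,0.4,0.4]}' 
python3 - <<'E'
from h import *
import pickle
st=env.read_state(); s=env.snapshot("wrist"); pickle.dump((st,s),open("grip.pkl","wb"))
cv2.imwrite("pics/wgrip.png",s["img"][...,::-1])
print(len(env.cut_out("wrist","ring")))
E
```

```text
time_s: 7.55
position: [0.4859, 0.3327, 0.0033]
tcp_rot: [180.0, -0.0, 69.3]
contact_force: [-3.4, -1.1, 6.3]
width: 0.037
gripper_force: 54.9
time_s: 8.05
position: [0.488, 0.3339, 0.1598]
tcp_rot: [179.6, -0.5, 69.3]
contact_force: [0.5, 0.1, -1.4]
width: 0.0378
gripper_force: 55.0
1
```

View pics/wgrip.png

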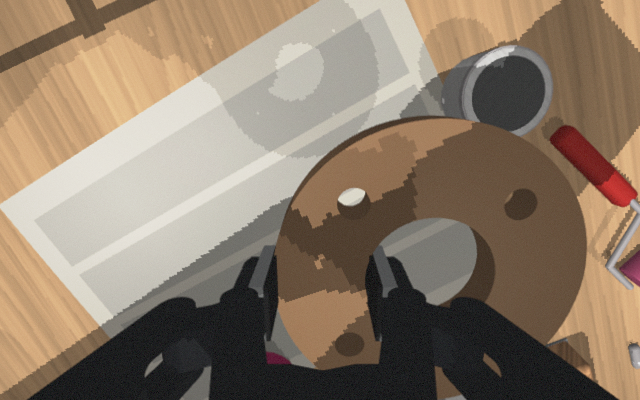

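The ring is held with its web between the pads; the holes show at (352,200), (521,204) and (349,344). I'll measure the ring's pose in the tool frame.

```bash
cat >> h.py <<'E'
def held(s,reg,c0,z0,ro,holes,thick,rin=.028):
    "pose in tool frame of held disc: plane of visible top, centre from outline arc+holes"
    T=np.array(s["tool_from_camera"]); v,u=np.mgrid[:400,:640]; ry=rays(s,np.stack([u,v],-1)); 
    P=(ry*s["z_map"][...,None])@T[:3,:3].T+T[:3,3]; P[s["z_map"]==0]=np.nan
    m=cv2.erode(reg.astype(np.uint8),np.ones((5,5)))>0; X=P[m&(np.abs(P[...,2]-z0)<.008)&(np.hypot(P[...,0]-c0[0],P[...,1]-c0[1])>rin)]
    c=X.mean(0); n=np.array([0,0,-1.])
    for i in range(6):
        k=np.abs((X-c)@n)<(.004 if i<2 else .0015); c=X[k].mean(0); n=np.linalg.svd(X[k]-c)[2][2]; n=-n*np.sign(n[2])
    d=ry@T[:3,:3].T; o=T[:3,3]; Q=o+d*(((c-o)@n)/(d@n))[...,None]
    x=np.array([1,0,0])-n*n[0]; x/=np.linalg.norm(x); y=np.cross(n,x)
    org=np.array([c0[0],c0[1],0]); org=org-n*((org-c)@n)   # on the top plane
    q=np.stack([(Q-org)@x,(Q-org)@y],-1); r=np.hypot(q[...,0],q[...,1])
    hgt=(P-c)@n
    on=(np.abs(hgt)<.003)&(r<ro+.008)
    # outline: hull points of on-plane set, only those near ro and away from image border
    A=q[on].astype(np.float32)*1000; H=cv2.convexHull(A,returnPoints=False)[:,0]; uvH=np.argwhere(on)[H]; hp=A[H]/1000.
    ok=(uvH[:,0]>3)&(uvH[:,0]<390)&(uvH[:,1]>3)&(uvH[:,1]<636)&(np.abs(np.hypot(*hp.T)-ro)<.006); hp=hp[ok]
    f=lambda p:np.hypot(hp[:,0]-p[0],hp[:,1]-p[1])-ro
    from scipy.optimize import least_squares
    so=least_squares(f,[0,0],loss="soft_l1",f_scale=.0005); print("n",n.round(4),"outline",len(hp),so.x.round(4),"res",np.abs(so.fun).mean().round(5))
    hs=[]
    for (a,b) in holes:
        w=(np.hypot(u-a,v-b)<26)&((hgt<-.0025)|np.isnan(hgt)); k,lab,stt,cen=cv2.connectedComponentsWithStats(w.astype(np.uint8))
        i=lab[int(b)-2:int(b)+3,int(a)-2:int(a)+3].max() or 1+np.argmax(stt[1:,4]); B=q[lab==i]
        cc,rr=cv2.minEnclosingCircle(B.astype(np.float32)*1000); hs.append(B.mean(0)); print("hole",stt[i,4],B.mean(0).round(4),"encl",np.round(cc,2),round(rr,2))
    hs=np.array(hs); phi=np.round((np.degrees(np.arctan2(hs[:,1]-so.x[1],hs[:,0]-so.x[0]))-45)/90)*90+45
    g=lambda p:(hs-np.c_[p[0]+.046*np.cos(np.radians(phi)+p[2]),p[1]+.046*np.sin(np.radians(phi)+p[2])]).ravel()
    sh=least_squares(g,[0,0,0]); print("by holes",sh.x[:2].round(4),"angle",np.degrees(sh.x[2]).round(2),"res",sh.fun.round(4))
    return dict(n=n,x=x,y=y,org=org,outline=so.x,holes=sh.x)
E
python3 - <<'E'
from h import *
import pickle
st,s=pickle.load(open("grip.pkl","rb")); reg=env.cut_out("wrist","ring")[0]["region"]
H=held(s,reg,[0,.046],-.0147,.065,[(352,200),(521,204),(349,344)],.018); print(H["org"])
E
```

```text
Traceback (most recent call last):
  File "h.py", line 72, in held
    k=np.abs((X-c)@n)<(.004 if i<2 else .0015); c=X[k].mean(0); n=np.linalg.svd(X[k]-c)[2][2]; n=-n*np.sign(n[2])
                                                                  ~~~~~~~~~~~~~^^^^^^^^
numpy._core._exceptions._ArrayMemoryError: Unable to allocate 12.7 GiB for an array with shape (41334, 41334) and data type float64
```

```bash
sed -i 's/np.linalg.svd(X\[k\]-c)\[2\]\[2\]/np.linalg.svd(X[k]-c,full_matrices=False)[2][2]/' h.py; python3 - <<'E'
from h import *
import pickle
st,s=pickle.load(open("grip.pkl","rb")); reg=env.cut_out("wrist","ring")[0]["region"]
H=held(s,reg,[0,.046],-.0147,.065,[(352,200),(521,204),(349,344)],.018); print(H["org"])
E
```

```text
n [ 1.0e-04  3.8e-03 -1.0e+00] outline 60 [-0.      0.0018] res 0.00018
hole 772 [0.0331 0.0342] encl [33.04 34.18] 6.36
hole 672 [ 0.0328 -0.0303] encl [ 32.7  -30.25] 6.33
hole 428 [-0.0315  0.0343] encl [-31.64  34.35] 6.2
by holes [0.0006 0.0019] angle -0.15 res [-0.0001 -0.0002 -0.0002  0.0004  0.0004 -0.0002]
[ 1.48865749e-06  4.60539887e-02 -1.43616611e-02]
```

```bash
cat >> h.py <<'E'
C=np.array([.5365,-.3217,.1431]);N=np.array([-.4365,.105,.8936]);N/=np.linalg.norm(N);EX=np.array([.7009,.6624,.2645])
def place(off,h,ang=45.,C=C,N=N,EX=EX):
    "tool pose to have held disc's underside centre (off, tool coords) at height h over face; tool x = EX turned by ang about N"
    R=Rtool(-N,Ro.from_rotvec(N*np.radians(ang)).apply(EX)); return R,C+N*h-R@np.array(off)
E
python3 - <<'E'
from h import *
off=[.0003,.0442,.0036]
for h in (.13,.06):
    R,p=place(off,h); print(p.round(3),Ro.from_matrix(R).as_euler('xyz',degrees=True).round(1)); delta(R,p)
E
```

```text
[ 0.439 -0.305  0.243] [153.6   4.   84.4]
dpos [-0.6133, 0.1813, -0.0909] dr [-26.86, -0.31, -15.72] n rows 12.9
[ 0.469 -0.313  0.18 ] [153.6   4.   84.4]
dpos [-0.6092, 0.2126, -0.0284] dr [-26.86, -0.31, -15.72] n rows 12.9
```

```bash
python3 -m inch '{"dr":[[0,0,0],[0,0,0],[0,0,0],[-2,0,-1],[-4,0,-2],[-6,0,-3],[-8,0,-4],[-10,0,-6],[-13,0,-8],[-16,0,-10],[-19,0,-12],[-22,0,-13],[-25,-0.2,-14.5],[-26.9,-0.3,-15.7],[-26.9,-0.3,-15.7],[-26.9,-0.3,-15.7],[-26.9,-0.3,-15.7],[-26.9,-0.3,-15.7],[-26.9,-0.3,-15.7]],"delta_pos":[[-0.02,0.006,-0.03],[-0.055,0.016,-0.06],[-0.095,0.028,-0.09],[-0.14,0.04,-0.1],[-0.18,0.053,-0.11],[-0.22,0.065,-0.11],[-0.26,0.077,-0.11],[-0.3,0.089,-0.11],[-0.34,0.1,-0.11],[-0.38,0.112,-0.11],[-0.42,0.124,-0.11],[-0.46,0.136,-0.11],[-0.5,0.148,-0.11],[-0.54,0.16,-0.1],[-0.575,0.17,-0.095],[-0.6,0.177,-0.091],[-0.613,0.181,-0.091],[-0.613,0.181,-0.091],[-0.613,0.181,-0.091]],"fingers":[0.4,0.4,0.4,0.4,0.4,0.4,0.4,0.4,0.4,0.4,0.4,0.4,0.4,0.4,0.4,0.4,0.4,0.4,0.4]}'; python3 - <<'E'
from h import *
off=[.0003,.0442,.0036]
for h in (.13,.06): R,p=place(off,h); delta(R,p)
print(env.read_state()["joint_pos"].round(1))
E
```

```text
time_s: 10.15
position: [0.4388, -0.3041, 0.2431]
tcp_rot: [153.5, 3.9, 84.4]
contact_force: [-0.6, -0.2, -1.5]
width: 0.0376
gripper_force: 59.9
dpos [-0.0013, -0.0002, 0.0002] dr [0.09, -0.11, -0.07] n rows 0.0
dpos [-0.0015, -0.0003, 0.0702] dr [0.09, -0.11, -0.07] n rows 1.4
[-44.9   2.9 105.9  18.1  49.4 -49.4]
```

```bash
python3 -m inch '{"dr":[[0.1,-0.1,0],[0.1,-0.1,0],[0.1,-0.1,0],[0.1,-0.1,0],[0.1,-0.1,0]],"delta_pos":[[-0.001,0,0.03],[-0.001,0,0.06],[-0.001,0,0.07],[-0.001,0,0.07],[-0.001,0,0.07]],"fingers":[0.4,0.4,0.4,0.4,0.4]}'; python3 - <<'E'
from h import *
import pickle
off=[.0003,.0442,.0036]
R,p=place(off,.06); delta(R,p)
st=env.read_state(); s=env.snapshot("wrist"); pickle.dump((st,s),open("pre.pkl","wb"))
im=s["img"][...,::-1].copy(); ey=np.cross(N,EX)
for h in (.042,):
  for q in proj(s,[C+.046*d+h*N for d in (EX,ey,-EX,-ey)],st): cv2.circle(im,tuple(int(round(v*16)) for v in q),32,(0,0,255),1,cv2.LINE_AA,4)
cv2.imwrite("pics/pre.png",im[80:400,200:640].repeat(1,0)); 
H=held(s,env.cut_out("wrist","ring")[0]["region"],[0,.046],-.0147,.065,[(352,200),(521,204),(349,344)],.018); print(H["org"])
E
```

```text
time_s: 10.65
position: [0.4696, -0.3128, 0.1823]
tcp_rot: [153.5, 4.0, 84.4]
contact_force: [0.0, 0.9, -0.3]
width: 0.037
gripper_force: 60.2
dpos [0.0001, -0.0013, 0.0016] dr [0.09, 0.05, -0.01] n rows 0.0
n [ 5.0e-04  4.5e-03 -1.0e+00] outline 63 [0.0003 0.0019] res 0.00019
hole 769 [0.0333 0.0344] encl [33.17 34.18] 6.5
hole 672 [ 0.0333 -0.03  ] encl [ 33.2  -29.98] 6.38
hole 427 [-0.0313  0.0343] encl [-31.23  34.42] 6.23
by holes [0.0009 0.002 ] angle 0.09 res [-0.0001 -0.0002 -0.0002  0.0004  0.0004 -0.0002]
[ 7.54291081e-06  4.60636763e-02 -1.42731188e-02]
```

View pics/pre.png

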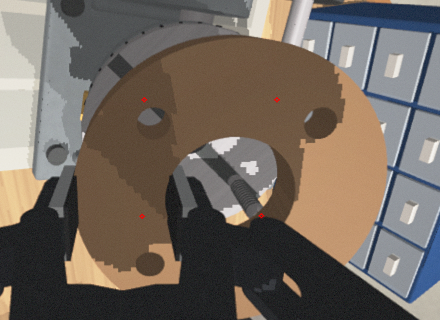

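Through the bore (crop position about (245,195)) one stud is visible with its tip close to the predicted red mark at (262,215). I'll check its axis numerically from depth.

```bash
python3 - <<'E'
from h import *
import pickle
st,s=pickle.load(open("pre.pkl","rb")); P=cloud(s,st); ey=np.cross(N,EX)
X=P[200:310,370:490].reshape(-1,3); X=X[~np.isnan(X[:,0])]; h=(X-C)@N; a=(X-C)@EX; b=(X-C)@ey
k=(np.hypot(a,b)<.06)
print("face h",np.median(h[k&(np.abs(h)<.004)]).round(4))
R,t=camT(s,st); d=(t-C); print("cam dir",(d@EX).round(3),(d@ey).round(3),(d@N).round(3))
for lo in range(4,46,4):
    q=k&(h>lo/1e3)&(h<(lo+4)/1e3)
    if q.sum()>5: print(lo,q.sum(),"ex",np.percentile(a[q],[2,50,98]).round(4),"ey",np.percentile(b[q],[2,50,98]).round(4))
# same for the first view
st,s=pickle.load(open("face.pkl","rb")); P=cloud(s,st).reshape(-1,3);P=P[~np.isnan(P[:,0])]; h=(P-C)@N; a=(P-C)@EX; b=(P-C)@ey
R,t=camT(s,st); d=(t-C); print("cam dir",(d@EX).round(3),(d@ey).round(3),(d@N).round(3))
for nm,(x,y) in dict(px=(.046,0),py=(0,.046),mx=(-.046,0),my=(0,-.046)).items():
  for lo,hi in ((10,20),(20,30),(30,37),(39,45)):
    q=(np.hypot(a-x,b-y)<.009)&(h>lo/1e3)&(h<hi/1e3); print(nm,lo,q.sum(),np.percentile(a[q]-x,[2,50,98]).round(4),np.percentile(b[q]-y,[2,50,98]).round(4),h[q].max().round(4))
E
```

```text
face h 0.0
cam dir 0.022 0.082 0.208
4 46 ex [-0.005  -0.0006  0.0034] ey [-0.0437 -0.0412 -0.04  ]
8 62 ex [-0.0063 -0.0004  0.0034] ey [-0.0446 -0.0413 -0.0403]
12 52 ex [-0.0057 -0.0006  0.0033] ey [-0.0444 -0.0414 -0.0403]
16 56 ex [-0.0056 -0.0003  0.0034] ey [-0.0446 -0.0411 -0.04  ]
20 71 ex [-0.0065 -0.0011  0.0033] ey [-0.0447 -0.0411 -0.0395]
24 66 ex [-0.0064 -0.0006  0.0034] ey [-0.0447 -0.041  -0.0397]
28 89 ex [-0.0063 -0.0009  0.0034] ey [-0.0451 -0.041  -0.0399]
32 73 ex [-0.0062 -0.0012  0.0034] ey [-0.045  -0.0412 -0.0396]
36 124 ex [-0.0063 -0.001   0.0032] ey [-0.0454 -0.0419 -0.0398]
40 49 ex [-0.0048 -0.0013  0.0015] ey [-0.0435 -0.0424 -0.0407]
cam dir 0.068 -0.026 0.263
px 10 29 [-0.0035  0.0022  0.0039] [-0.0047 -0.0034  0.0024] 0.0198
px 20 24 [-0.0036  0.0019  0.0039] [-0.0047 -0.0035  0.0008] 0.0297
px 30 42 [-0.0064  0.0007  0.0039] [-0.0047 -0.0023  0.0048] 0.037
px 39 153 [-0.0055 -0.0012  0.0029] [-0.0031  0.0003  0.0044] 0.0441
py 10 67 [-0.0042  0.0018  0.004 ] [-0.0048 -0.0031  0.0027] 0.0199
py 20 75 [-0.004   0.0021  0.0039] [-0.0049 -0.0032  0.0029] 0.0296
py 30 66 [-0.0051  0.002   0.004 ] [-0.0046 -0.0026  0.0035] 0.037
py 39 116 [-0.0047 -0.0006  0.0025] [-0.0037 -0.0002  0.004 ] 0.0435
mx 10 71 [-0.001   0.0029  0.0041] [-0.0046 -0.0006  0.0047] 0.0197
mx 20 82 [-0.0012  0.003   0.0041] [-0.0046 -0.0003  0.0049] 0.0298
mx 30 73 [-0.0016  0.0027  0.0038] [-0.0047 -0.0006  0.0055] 0.0369
mx 39 108 [-0.0038 -0.0001  0.003 ] [-0.0036  0.0002  0.0041] 0.0434
my 10 52 [-0.0018  0.0029  0.004 ] [-0.0034  0.0017  0.0057] 0.0199
my 20 58 [-0.0006  0.0028  0.0039] [-0.0039  0.0022  0.0057] 0.03
my 30 61 [-0.004   0.0027  0.004 ] [-0.0042  0.0016  0.0057] 0.037
my 39 132 [-0.0047 -0.001   0.0027] [-0.0032  0.0007  0.0044] 0.0432
```

```bash
cat >> h.py <<'E'
EY=np.cross(N,EX); C=C-.0013*EX+.0007*EY
def go(off,h,ang=45.,shift=(0,0),quiet=False):
    R,p=place(off,h,ang,C+shift[0]*EX+shift[1]*EY); delta(R,p)
def wr():
    st=env.read_state(); f=np.array(st["contact_force"]); R=Ro.from_euler('xyz',st["tcp_rot"],degrees=True).as_matrix()
    print("F ex,ey,n",[round(float(f@v),1) for v in (EX,EY,N)],"tool F",(R.T@f).round(1),"tool M",(R.T@np.array(st["ft_torque"])).round(2))
    return st,R
def hgt(off):
    st,R=wr(); P=st["position"]+R@np.array(off)-C; print("held at ex,ey,h",[(P@v).round(4) for v in (EX,EY,N)],"ang",np.degrees(np.arctan2(R[:,0]@EY,R[:,0]@EX)).round(2),"w",round(st["width"],4))
RING=[.0005,.0441,.0037]
E
python3 - <<'E'
from h import *
for h in (.045,): go(RING,h)
hgt(RING)
E
```

```text
dpos [-0.0001, -0.0028, 0.0168] dr [0.14, 0.1, -0.02] n rows 0.3
F ex,ey,n [-0.4, 0.2, -1.6] tool F [-0.2 -0.4  1.6] tool M [0.35 0.11 0.02]
held at ex,ey,h [np.float64(0.002), np.float64(-0.0019), np.float64(0.0619)] ang 44.98 w 0.0374
```

```bash
python3 -m inch '{"dr":[[0.1,0.1,0],[0.1,0.1,0],[0.1,0.1,0],[0.1,0.1,0],[0.1,0.1,0]],"delta_pos":[[0,-0.0028,0.005],[0,-0.0028,0.01],[0,-0.0028,0.015],[0,-0.0028,0.0165],[0,-0.0028,0.0165]],"fingers":[0.4,0.4,0.4,0.4,0.4]}'; python3 - <<'E'
from h import *
go(RING,.045); hgt(RING)
E
```

```text
time_s: 11.25
position: [0.4741, -0.3147, 0.1648]
tcp_rot: [153.7, 3.9, 84.4]
contact_force: [-0.4, 0.1, -1.3]
width: 0.0373
gripper_force: 60.2
dpos [-0.0003, 0.001, -0.0013] dr [-0.09, -0.08, -0.06] n rows 0.0
F ex,ey,n [-0.5, 0.8, -0.9] tool F [ 0.2 -0.9  0.9] tool M [0.39 0.09 0.03]
held at ex,ey,h [np.float64(-0.0005), np.float64(0.0009), np.float64(0.0436)] ang 44.94 w 0.0373
```

```bash
python3 - <<'E'
from h import *
import pickle
for i in range(3): s=env.snapshot("wrist"); st=env.read_state(); print(np.round(st["position"],4),st["qd"].round(2))
go(RING,.045); hgt(RING)
pickle.dump((st,s),open("pre2.pkl","wb"))
P=cloud(s,st); X=P[150:340,370:500].reshape(-1,3); X=X[~np.isnan(X[:,0])]; h=(X-C)@N; a=(X-C)@EX; b=(X-C)@EY
for lo in (4,12,20,28,36):
    q=(np.hypot(a,b)<.06)&(h>lo/1e3)&(h<(lo+8)/1e3)&(b<-.03)
    if q.sum()>5: print(lo,q.sum(),"ex",np.percentile(a[q],[2,50,98]).round(4),"ey",np.percentile(b[q],[2,50,98]).round(4))
E
```

```text
[ 0.4742 -0.3148  0.1651] [-0.06 -0.4  -0.07  0.    0.07  0.04]
[ 0.4742 -0.3148  0.1653] [-0.02 -0.19  0.03  0.01 -0.03  0.06]
[ 0.4742 -0.3148  0.1654] [ 0.03 -0.05 -0.06 -0.01  0.05  0.03]
dpos [-0.0002, 0.0007, -0.0009] dr [-0.05, -0.05, -0.05] n rows 0.0
F ex,ey,n [-0.8, 0.2, -0.2] tool F [-0.5 -0.7  0.2] tool M [ 0.33  0.08 -0.01]
held at ex,ey,h [np.float64(-0.0004), np.float64(0.0006), np.float64(0.0441)] ang 44.95 w 0.0373
4 140 ex [-0.0049  0.0004  0.0048] ey [-0.0453 -0.0419 -0.0407]
12 163 ex [-0.0051  0.0003  0.0046] ey [-0.0458 -0.0419 -0.0407]
20 61 ex [-0.0043 -0.0004  0.003 ] ey [-0.0432 -0.0414 -0.0406]
```

```bash
python3 -m inch '{"dr":[[0,0,0],[0,0,0],[0,0,0],[0,0,0],[0,0,0],[0,0,0],[0,0,0],[0,0,0]],"delta_pos":[[-0.0002,0.0004,0.002],[-0.0002,0.0004,0.004],[-0.0002,0.0004,0.006],[-0.0002,0.0004,0.008],[-0.0002,0.0004,0.01],[-0.0002,0.0004,0.011],[-0.0002,0.0004,0.011],[-0.0002,0.0004,0.011]],"fingers":[0.4,0.4,0.4,0.4,0.4,0.4,0.4,0.4]}'; python3 - <<'E'
from h import *
go(RING,.033); hgt(RING)
E
```

```text
time_s: 12.2
position: [0.4793, -0.3161, 0.1556]
tcp_rot: [153.7, 3.9, 84.4]
contact_force: [-0.8, 0.4, -1.2]
width: 0.0373
gripper_force: 60.2
dpos [-0.0, 0.0004, 0.0] dr [-0.06, -0.06, -0.06] n rows 0.0
F ex,ey,n [-0.6, 1.2, -0.7] tool F [ 0.4 -1.3  0.7] tool M [0.34 0.04 0.05]
held at ex,ey,h [np.float64(-0.0003), np.float64(0.0003), np.float64(0.033)] ang 44.94 w 0.0373
```

```bash
python3 -m inch '{"dr":[[0,0,0],[0,0,0],[0,0,0],[0,0,0],[0,0,0],[0,0,0],[0,0,0],[0,0,0],[0,0,0],[0,0,0]],"delta_pos":[[0,0.0003,0.003],[0,0.0003,0.006],[0,0.0003,0.009],[0,0.0003,0.012],[0,0.0003,0.015],[0,0.0003,0.018],[0,0.0003,0.021],[0,0.0003,0.024],[0,0.0003,0.024],[0,0.0003,0.024]],"fingers":[0.4,0.4,0.4,0.4,0.4,0.4,0.4,0.4,0.4,0.4]}'; python3 - <<'E'
from h import *
go(RING,.005); hgt(RING)
E
```

```text
time_s: 13.2
position: [0.49, -0.3186, 0.1342]
tcp_rot: [153.7, 3.9, 84.4]
contact_force: [0.5, -0.6, -1.5]
width: 0.0372
gripper_force: 60.2
dpos [-0.0001, 0.0002, 0.004] dr [-0.06, -0.06, -0.05] n rows 0.1
F ex,ey,n [-0.4, -0.2, -1.7] tool F [-0.5 -0.2  1.7] tool M [0.34 0.02 0.02]
held at ex,ey,h [np.float64(-0.0001), np.float64(0.0002), np.float64(0.0089)] ang 44.95 w 0.0372
```

```bash
python3 -m inch '{"dr":[[0,0,0],[0,0,0],[0,0,0],[0,0,0],[0,0,0],[0,0,0],[0,0,0],[0,0,0]],"delta_pos":[[0,0,0.002],[0,0,0.004],[0,0,0.005],[0,0,0.006],[0,0,0.007],[0,0,0.008],[0,0,0.008],[0,0,0.008]],"fingers":[0.4,0.4,0.4,0.4,0.4,0.4,0.4,0.4]}'; python3 -m inch '{"dr":[[0,0,0],[0,0,0],[0,0,0]],"delta_pos":[[0,0,0.0005],[0,0,0.001],[0,0,0.001]],"fingers":[0.4,0.4,0.4]}';python3 - <<'E'
from h import *
go(RING,.0); hgt(RING)
E
```

```text
time_s: 14.0
position: [0.4935, -0.3195, 0.1271]
tcp_rot: [153.7, 3.9, 84.4]
contact_force: [-0.5, 1.5, -1.2]
width: 0.0371
gripper_force: 60.2
time_s: 14.3
position: [0.4939, -0.3196, 0.1263]
tcp_rot: [153.7, 3.9, 84.4]
contact_force: [-0.9, -1.1, 1.0]
width: 0.0372
gripper_force: 60.5
dpos [-0.0, 0.0001, 0.0] dr [-0.05, -0.05, -0.06] n rows 0.0
F ex,ey,n [-1.1, -0.7, 1.1] tool F [-1.3 -0.3 -1.2] tool M [ 0.28  0.1  -0.02]
held at ex,ey,h [np.float64(-0.0001), np.float64(0.0001), np.float64(0.0)] ang 44.94 w 0.0372
```

Height reads 0 with slight first contact. I'll press on in half-millimetre steps until the force rises.

```bash
python3 -m inch '{"dr":[[0,0,0],[0,0,0],[0,0,0]],"delta_pos":[[0,0,0.0005],[0,0,0.001],[0,0,0.001]],"fingers":[0.4,0.4,0.4]}';python3 - <<'E'
from h import *
hgt(RING)
E
python3 -m inch '{"dr":[[0,0,0],[0,0,0],[0,0,0]],"delta_pos":[[0,0,0.0005],[0,0,0.0005],[0,0,0.0005]],"fingers":[0.4,0.4,0.4]}';python3 - <<'E'
from h import *
hgt(RING)
E
```

```text
time_s: 14.6
position: [0.4941, -0.3197, 0.1258]
tcp_rot: [153.7, 3.9, 84.4]
contact_force: [-11.0, 4.6, 10.1]
width: 0.0373
gripper_force: 62.6
F ex,ey,n [-2.0, 5.9, 14.3] tool F [  2.8  -5.6 -14.3] tool M [0.91 0.43 0.02]
held at ex,ey,h [np.float64(-0.0001), np.float64(0.0001), np.float64(-0.0005)] ang 44.95 w 0.0373
time_s: 14.9
position: [0.4942, -0.3197, 0.1258]
tcp_rot: [153.7, 3.9, 84.4]
contact_force: [-17.6, 6.9, 17.5]
width: 0.0373
gripper_force: 64.0
F ex,ey,n [-3.2, 8.7, 24.0] tool F [  3.9  -8.4 -24. ] tool M [1.58 0.7  0.  ]
held at ex,ey,h [np.float64(-0.0001), np.float64(0.0001), np.float64(-0.0005)] ang 44.96 w 0.0373
```

Seated with 24 N. Release and withdraw along the normal, then look.

```bash
python3 -m inch '{"dr":[[0,0,0],[0,0,0],[0,0,0],[0,0,0],[0,0,0],[0,0,0],[0,0,0],[0,0,0],[0,0,0],[0,0,0],[0,0,0],[0,0,0],[0,0,0]],"delta_pos":[[0,0,-0.001],[0,0,-0.001],[0,0,-0.001],[0,0,-0.001],[0,0,-0.001],[0,0,-0.011],[0,0,-0.03],[0,0,-0.05],[0,0,-0.08],[0,0.02,-0.11],[0,0.044,-0.12],[0,0.044,-0.12],[0,0.044,-0.12]],"fingers":[0.4,0,-0.3,-0.3,-0.3,-0.3,-0.3,-0.3,-0.6,-1,-1,-1,-1]}' 60; python3 - <<'E'
from h import *
import pickle
s=env.snapshot("wrist"); st=env.read_state(); s=env.snapshot("wrist"); pickle.dump((st,s),open("ringon.pkl","wb"))
im=s["img"][...,::-1].copy()
for q in proj(s,[C+.046*d+.042*N for d in (EX,EY,-EX,-EY)],st): cv2.circle(im,tuple(int(round(v*16)) for v in q),32,(0,0,255),1,cv2.LINE_AA,4)
cv2.imwrite("pics/ringon.png",im)
P=cloud(s,st).reshape(-1,3);P=P[~np.isnan(P[:,0])]; d=P-C; h=d@N;a=d@EX;b=d@EY; r=np.hypot(a,b)
q=(r>.029)&(r<.064)&(np.abs(h-.018)<.006); A=np.c_[a[q],b[q],np.ones(q.sum())]; w=np.linalg.lstsq(A,h[q],rcond=None)[0]; print("ring top: slopes deg",np.degrees(w[:2]).round(2),"h",w[2].round(4),q.sum())
ang=np.radians([0,90,180,270])
for x,y in ((.046,0),(0,.046),(-.046,0),(0,-.046)):
    q=(np.hypot(a-x,b-y)<.008)&(h>.028)&(h<.048)
    print("stud",q.sum(),np.percentile(a[q]-x,[2,98]).round(4),np.percentile(b[q]-y,[2,98]).round(4),h[q].max().round(4))
E
```

```text
time_s: 16.2
position: [0.4813, -0.3095, 0.2516]
tcp_rot: [153.7, 3.9, 84.4]
contact_force: [-0.6, 0.6, -0.6]
width: 0.0853
gripper_force: 0.0
ring top: slopes deg [ 0.03 -0.01] h 0.0179 17046
stud 232 [-0.005   0.0046] [-0.0037  0.0052] 0.0434
stud 235 [-0.004  0.005] [-0.0045  0.0049] 0.0432
stud 226 [-0.0032  0.005 ] [-0.0042  0.005 ] 0.0438
stud 226 [-0.0042  0.0049] [-0.0028  0.0054] 0.0438
```

View pics/ringon.png

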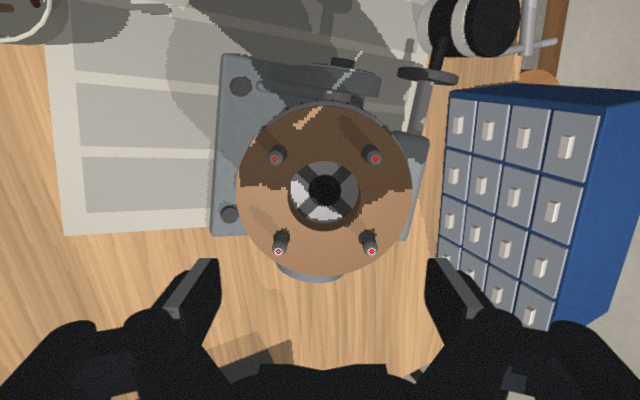

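The ring lies flat (slope 0.03°, top 17.9 mm above the face), and the studs at (275,158), (375,158), (278,251) and (371,251) fall on the predicted marks. Now the hub.

```bash
python3 - <<'E'
from h import *
a=np.radians(51.8); R=Rtool([0,0,-1],[np.cos(a),np.sin(a),0])
for p in ([.48,-.15,.26],[.5271,.0162,.10],[.5271,.0162,.016]): delta(R,p)
E
```

```text
dpos [0.1576, -0.0059, -0.0253] dr [26.62, -3.79, 32.91] n rows 4.9
dpos [0.338, -0.0439, 0.1212] dr [26.62, -3.79, 32.91] n rows 7.2
dpos [0.3436, -0.081, 0.1964] dr [26.62, -3.79, 32.91] n rows 8.1
```

```bash
python3 -m inch '{"dr":[[5,-1,6],[10,-1.5,13],[15,-2,19],[21,-3,26],[26.6,-3.8,33],[26.6,-3.8,33],[26.6,-3.8,33],[26.6,-3.8,33],[26.6,-3.8,33],[26.6,-3.8,33],[26.6,-3.8,33],[26.6,-3.8,33]],"delta_pos":[[0.035,0,-0.015],[0.075,-0.003,-0.025],[0.115,-0.005,-0.025],[0.158,-0.006,-0.025],[0.2,-0.015,0.01],[0.245,-0.024,0.045],[0.29,-0.033,0.08],[0.32,-0.04,0.105],[0.338,-0.044,0.12],[0.338,-0.044,0.121],[0.338,-0.044,0.121],[0.338,-0.044,0.121]],"fingers":[-1,-1,-1,-1,-1,-1,-1,-1,-1,-1,-1,-1]}' 60; python3 - <<'E'
from h import *
a=np.radians(51.8); R=Rtool([0,0,-1],[np.cos(a),np.sin(a),0])
delta(R,[.5271,.0162,.016])
E
```

```text
time_s: 17.5
position: [0.5279, 0.0149, 0.1016]
tcp_rot: [179.8, -0.0, 51.7]
contact_force: [-0.0, -0.9, -0.1]
width: 0.0856
gripper_force: 0.0
dpos [0.0004, -0.0016, 0.0856] dr [0.15, -0.04, -0.13] n rows 1.7
```

```bash
python3 -m inch '{"dr":[[0,0,0],[0.1,0,-0.1],[0.1,0,-0.1],[0.1,0,-0.1],[0.1,0,-0.1],[0.1,0,-0.1],[0.1,0,-0.1],[0.1,0,-0.1]],"delta_pos":[[0,-0.001,0.015],[0,-0.001,0.03],[0,-0.001,0.045],[0,-0.001,0.06],[0,-0.001,0.075],[0,-0.001,0.084],[0,-0.001,0.085],[0,-0.001,0.085]],"fingers":[-1,-1,-1,-1,-1,-1,-1,-1]}' 60;  python3 - <<'E'
from h import *
a=np.radians(51.8); R=Rtool([0,0,-1],[np.cos(a),np.sin(a),0])
delta(R,[.5271,.0162,.016])
E
```

```text
time_s: 18.3
position: [0.5274, 0.016, 0.0162]
tcp_rot: [180.0, -0.0, 51.8]
contact_force: [-0.4, -0.3, -0.0]
width: 0.0854
gripper_force: 0.0
dpos [-0.0, -0.0003, 0.0002] dr [0.03, -0.03, -0.01] n rows 0.0
```

```bash
python3 -m inch '{"dr":[[0,0,0],[0,0,0],[0,0,0],[0,0,0],[0,0,0],[0,0,0],[0,0,0],[0,0,0],[0,0,0]],"delta_pos":[[0,0,0],[0,0,0],[0,0,0],[0,0,0],[0,0,0],[0,0,0],[0,0,0],[0,0,0],[0,0,0]],"fingers":[-0.6,-0.3,0,0.2,0.3,0.3,0.3,0.3,0.3]}' 70; python3 -m inch '{"dr":[[0,0,0],[0,0,0],[0,0,0],[0,0,0],[0,0,0],[0,0,0]],"delta_pos":[[0,0,-0.02],[0,0,-0.05],[0,0,-0.10],[0,0,-0.14],[0,0,-0.14],[0,0,-0.14]],"fingers":[0.3,0.3,0.3,0.3,0.3,0.3]}' 
python3 - <<'E'
from h import *
import pickle
s=env.snapshot("wrist"); st=env.read_state(); s=env.snapshot("wrist"); pickle.dump((st,s),open("gripH.pkl","wb"))
cv2.imwrite("pics/wgripH.png",s["img"][...,::-1])
print(len(env.cut_out("wrist","hub")),st["width"],st["position"])
E
```

```text
time_s: 19.2
position: [0.5274, 0.0164, 0.0168]
tcp_rot: [180.0, -0.0, 51.8]
contact_force: [-3.9, 0.0, 9.4]
width: 0.0444
gripper_force: 70.6
time_s: 19.8
position: [0.5269, 0.0163, 0.1558]
tcp_rot: [180.0, -0.0, 51.8]
contact_force: [0.6, -0.4, -4.5]
width: 0.0443
gripper_force: 73.3
1 0.04430624982208861 [0.52637673 0.01635412 0.15461069]
```

View pics/wgripH.png

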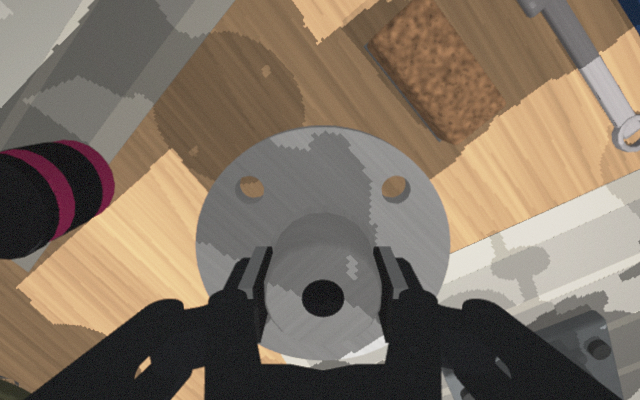

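The hub is held by its boss; two flange holes are visible at (250,187) and (396,187).

```bash
python3 - <<'E'
from h import *
import pickle
st,s=pickle.load(open("gripH.pkl","rb")); reg=env.cut_out("wrist","hub")[0]["region"]
H=held(s,reg,[0,0],.0068,.060,[(250,187),(396,187)],.010,.027); print(H["org"])
HUB=[0,0,H["org"][2]+.010]
for h in (.12,.062):
    R,p=place(HUB,h,45.,C); print(p.round(3)); delta(R,p)
E
```

```text
n [ 0.0019  0.0015 -1.    ] outline 67 [ 0.     -0.0001] res 8e-05
hole 580 [0.0328 0.0322] encl [32.57 32.33] 6.33
hole 578 [ 0.0329 -0.0323] encl [ 32.74 -32.39] 6.29
by holes [ 0.0003 -0.0001] angle 0.06 res [ 0.     -0.0003 -0.      0.0003]
[-1.33394329e-05 -1.05793513e-05  6.94456032e-03]
[ 0.475 -0.308  0.265]
dpos [-0.2863, 0.16, -0.1106] dr [-26.94, 3.75, -32.93] n rows 6.9
[ 0.501 -0.314  0.213]
dpos [-0.2754, 0.1838, -0.0588] dr [-26.94, 3.75, -32.93] n rows 6.7
```

```bash
echo 'HUB=[.0002,0,.0169]' >> h.py; python3 -m inch '{"dr":[[0,0,0],[0,0,0],[-5,0.7,-6],[-9,1.3,-12],[-14,2,-18],[-19,2.7,-24],[-24,3.3,-29],[-27,3.7,-33],[-27,3.7,-33],[-27,3.7,-33],[-27,3.7,-33],[-27,3.7,-33],[-27,3.7,-33]],"delta_pos":[[-0.01,0.006,-0.04],[-0.03,0.017,-0.08],[-0.06,0.034,-0.11],[-0.1,0.056,-0.13],[-0.14,0.078,-0.13],[-0.18,0.1,-0.13],[-0.22,0.123,-0.125],[-0.255,0.143,-0.12],[-0.275,0.154,-0.115],[-0.286,0.16,-0.111],[-0.286,0.16,-0.111],[-0.286,0.16,-0.111],[-0.286,0.16,-0.111]],"fingers":[0.3,0.3,0.3,0.3,0.3,0.3,0.3,0.3,0.3,0.3,0.3,0.3,0.3]}'; python3 - <<'E'
from h import *
go(HUB,.12);go(HUB,.046); hgt(HUB)
E
```

```text
time_s: 21.3
position: [0.4763, -0.3066, 0.2667]
tcp_rot: [153.4, 4.0, 84.5]
contact_force: [-0.9, 0.2, -4.8]
width: 0.0441
gripper_force: 73.8
dpos [-0.0012, -0.0015, 0.0014] dr [0.19, 0.0, 0.11] n rows 0.0
dpos [-0.0012, -0.0018, 0.0754] dr [0.19, 0.0, 0.11] n rows 1.5
F ex,ey,n [-1.8, 2.4, -3.9] tool F [ 0.4 -2.9  3.9] tool M [0.57 0.14 0.03]
held at ex,ey,h [np.float64(0.002), np.float64(-0.0002), np.float64(0.1214)] ang 45.11 w 0.0441
```

```bash
python3 -m inch '{"dr":[[0.2,0,0.1],[0.2,0,0.1],[0.2,0,0.1],[0.2,0,0.1],[0.2,0,0.1],[0.2,0,0.1],[0.2,0,0.1],[0.2,0,0.1],[0.2,0,0.1]],"delta_pos":[[-0.001,-0.0015,0.02],[-0.001,-0.0015,0.04],[-0.001,-0.0015,0.055],[-0.001,-0.0015,0.065],[-0.001,-0.0015,0.07],[-0.001,-0.0015,0.072],[-0.001,-0.0015,0.072],[-0.001,-0.0015,0.072],[-0.001,-0.0015,0.072]],"fingers":[0.3,0.3,0.3,0.3,0.3,0.3,0.3,0.3,0.3]}'; python3 - <<'E'
from h import *
import pickle
for i in range(2): s=env.snapshot("wrist")
st=env.read_state(); s=env.snapshot("wrist"); pickle.dump((st,s),open("preH.pkl","wb"))
reg=env.cut_out("wrist","hub")[0]["region"]
held(s,reg,[0,0],.0068,.060,[(250,187),(396,187)],.010,.027)
go(HUB,.045); hgt(HUB)
E
```

```text
time_s: 22.2
position: [0.5063, -0.3161, 0.2027]
tcp_rot: [153.5, 4.0, 84.4]
contact_force: [0.6, -0.8, -4.2]
width: 0.0445
gripper_force: 74.0
n [ 0.0011  0.002  -1.    ] outline 68 [-0.0001  0.0001] res 0.0001
hole 578 [0.0327 0.0324] encl [32.35 32.57] 6.36
hole 577 [ 0.0328 -0.0321] encl [ 32.69 -32.1 ] 6.34
by holes [0.0002 0.0001] angle 0.08 res [ 0.     -0.0003 -0.      0.0003]
dpos [0.0008, -0.0003, 0.0048] dr [0.03, 0.06, -0.03] n rows 0.1
F ex,ey,n [-1.0, 0.9, -4.6] tool F [-0.1 -1.4  4.6] tool M [0.58 0.07 0.03]
held at ex,ey,h [np.float64(-0.0003), np.float64(-0.0008), np.float64(0.0498)] ang 44.97 w 0.0444
```

```bash
python3 -m inch '{"dr":[[0,0,0],[0,0,0],[0,0,0],[0,0,0],[0,0,0],[0,0,0],[0,0,0],[0,0,0],[0,0,0],[0,0,0]],"delta_pos":[[0.0008,-0.0003,0.002],[0.0008,-0.0003,0.004],[0.0008,-0.0003,0.006],[0.0008,-0.0003,0.008],[0.0008,-0.0003,0.01],[0.0008,-0.0003,0.012],[0.0008,-0.0003,0.014],[0.0008,-0.0003,0.015],[0.0008,-0.0003,0.015],[0.0008,-0.0003,0.015]],"fingers":[0.3,0.3,0.3,0.3,0.3,0.3,0.3,0.3,0.3,0.3]}'; python3 - <<'E'
from h import *
go(HUB,.021); hgt(HUB)
E
```

```text
time_s: 23.4
position: [0.5126, -0.3167, 0.1886]
tcp_rot: [153.6, 4.0, 84.4]
contact_force: [0.9, -0.1, -4.2]
width: 0.0442
gripper_force: 74.0
dpos [-0.0001, 0.0, 0.0137] dr [0.02, 0.05, -0.03] n rows 0.3
F ex,ey,n [-0.6, 1.0, -4.1] tool F [ 0.3 -1.1  4.1] tool M [0.53 0.09 0.03]
held at ex,ey,h [np.float64(0.0), np.float64(0.0001), np.float64(0.0347)] ang 44.97 w 0.0442
```

On the studs with no side force; continue to just above the ring.

```bash
python3 -m inch '{"dr":[[0,0,0],[0,0,0],[0,0,0],[0,0,0],[0,0,0],[0,0,0],[0,0,0],[0,0,0],[0,0,0],[0,0,0]],"delta_pos":[[0,0,0.002],[0,0,0.004],[0,0,0.006],[0,0,0.008],[0,0,0.01],[0,0,0.012],[0,0,0.014],[0,0,0.015],[0,0,0.015],[0,0,0.015]],"fingers":[0.3,0.3,0.3,0.3,0.3,0.3,0.3,0.3,0.3,0.3]}'; python3 - <<'E'
from h import *
hgt(HUB)
E
python3 -m inch '{"dr":[[0,0,0],[0,0,0],[0,0,0],[0,0,0]],"delta_pos":[[0,0,0.0005],[0,0,0.001],[0,0,0.0015],[0,0,0.0015]],"fingers":[0.3,0.3,0.3,0.3]}'; python3 - <<'E'
from h import *
hgt(HUB)
E
```

```text
time_s: 24.4
position: [0.5192, -0.3183, 0.1752]
tcp_rot: [153.6, 4.0, 84.4]
contact_force: [0.7, -0.6, -4.6]
width: 0.0443
gripper_force: 74.0
F ex,ey,n [-1.1, 0.9, -4.5] tool F [-0.2 -1.4  4.5] tool M [0.6  0.08 0.06]
held at ex,ey,h [np.float64(0.0), np.float64(0.0001), np.float64(0.0197)] ang 44.97 w 0.0443
time_s: 24.8
position: [0.5198, -0.3185, 0.1738]
tcp_rot: [153.6, 4.0, 84.4]
contact_force: [-0.3, -0.1, -3.7]
width: 0.0441
gripper_force: 74.2
F ex,ey,n [-1.3, 1.4, -3.2] tool F [ 0.1 -1.9  3.2] tool M [ 0.6   0.12 -0.06]
held at ex,ey,h [np.float64(-0.0), np.float64(0.0001), np.float64(0.0182)] ang 44.97 w 0.0441
```

```bash
python3 -m inch '{"dr":[[0,0,0],[0,0,0],[0,0,0]],"delta_pos":[[0,0,0.0005],[0,0,0.001],[0,0,0.001]],"fingers":[0.3,0.3,0.3]}'; python3 - <<'E'
from h import *
hgt(HUB)
E
python3 -m inch '{"dr":[[0,0,0],[0,0,0],[0,0,0]],"delta_pos":[[0,0,0.0004],[0,0,0.0004],[0,0,0.0004]],"fingers":[0.3,0.3,0.3]}'; python3 - <<'E'
from h import *
hgt(HUB)
E
```

```text
time_s: 25.1
position: [0.5199, -0.3186, 0.1737]
tcp_rot: [153.6, 4.0, 84.4]
contact_force: [-14.3, 5.9, 7.6]
width: 0.0444
gripper_force: 76.2
F ex,ey,n [-4.1, 9.7, 13.7] tool F [  3.9  -9.8 -13.7] tool M [1.46 0.58 0.  ]
held at ex,ey,h [np.float64(-0.0), np.float64(0.0), np.float64(0.018)] ang 44.98 w 0.0444
time_s: 25.4
position: [0.5199, -0.3186, 0.1737]
tcp_rot: [153.6, 4.0, 84.4]
contact_force: [-19.5, 6.8, 12.4]
width: 0.0445
gripper_force: 77.0
F ex,ey,n [-5.9, 11.5, 20.3] tool F [  3.9 -12.3 -20.3] tool M [ 1.93  0.83 -0.01]
held at ex,ey,h [np.float64(-0.0), np.float64(-0.0), np.float64(0.018)] ang 44.98 w 0.0445
```

Seated at 18.0 mm with firm contact. Release, withdraw and check.

```bash
python3 -m inch '{"dr":[[0,0,0],[0,0,0],[0,0,0],[0,0,0],[0,0,0],[0,0,0],[0,0,0],[0,0,0],[0,0,0],[0,0,0],[0,0,0],[0,0,0],[0,0,0],[0,0,0]],"delta_pos":[[0,0,-0.001],[0,0,-0.001],[0,0,-0.001],[0,0,-0.001],[0,0,-0.001],[0,0,-0.006],[0,0,-0.02],[0,0,-0.04],[0,0,-0.06],[0,0,-0.08],[0,0,-0.1],[0,0,-0.1],[0,0,-0.1],[0,0,-0.1]],"fingers":[0,-0.3,-0.4,-0.4,-0.4,-0.4,-0.4,-0.4,-0.4,-0.4,-0.4,-0.4,-0.4,-0.4]}' 60; python3 - <<'E'
from h import *
s=env.snapshot("wrist"); st=env.read_state(); s=env.snapshot("wrist")
im=s["img"][...,::-1].copy(); 
P=cloud(s,st).reshape(-1,3);P=P[~np.isnan(P[:,0])]; d=P-C; h=d@N;a=d@EX;b=d@EY; r=np.hypot(a,b)
q=(r>.026)&(r<.058)&(np.abs(h-.028)<.006); w=np.linalg.lstsq(np.c_[a[q],b[q],np.ones(q.sum())],h[q],rcond=None)[0]; print("flange top slopes deg",np.degrees(w[:2]).round(2),"h",w[2].round(4),q.sum())
q=(r<.022)&(r>.008)&(h>.055); print("boss top h",np.median(h[q]).round(4))
q=(r<.0665)&(r>.062)&(np.abs(h-.018)<.006); w=np.linalg.lstsq(np.c_[a[q],b[q],np.ones(q.sum())],h[q],rcond=None)[0]; print("ring rim",np.degrees(w[:2]).round(2),w[2].round(4),q.sum())
t=env.snapshot("top"); cv2.imwrite("pics/final.png",np.hstack([cv2.resize(im,(400,250)),cv2.resize(t["img"][...,::-1],(400,250))]))
R,tt=camT(t)
for n in ["tin","sanding_block","jar_a","brush_pot","spanner","brayer","clamp"]: print(n,[(round(o["conf"],2),(R@np.array(o["location"])+tt).round(3).tolist()) for o in env.spot_in("top",n)[:2]])
E
```

```text
time_s: 26.8
position: [0.4767, -0.3079, 0.2611]
tcp_rot: [153.6, 4.0, 84.4]
contact_force: [-0.3, 1.8, 0.4]
width: 0.0596
gripper_force: 0.0
flange top slopes deg [ 0.01 -0.01] h 0.0279 13042
boss top h 0.2078
ring rim [-0.07 -0.03] 0.0179 1324
tin [(0.69, [0.633, 0.353, 0.052])]
sanding_block [(0.65, [0.64, 0.035, 0.043])]
jar_a [(0.94, [0.346, 0.155, 0.089]), (0.86, [0.766, -0.194, 0.095])]
brush_pot [(0.66, [0.584, -0.282, 0.12]), (0.62, [0.351, -0.176, 0.032])]
spanner [(0.66, [0.755, -0.031, 0.006]), (0.21, [0.567, -0.288, 0.162])]
brayer [(0.96, [0.734, 0.175, 0.023])]
clamp [(0.93, [0.608, 0.553, 0.024])]
```

View pics/final.png

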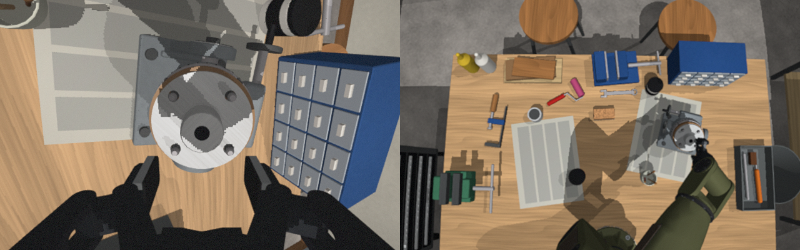

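The picture shows the hub flat on the ring at (200,130), with all four studs through the flange and the gripper clear. The bystanders are where they were within the measuring error, so I am handing in.

```bash
python3 -c "
from workcell import env
print(env.sign_off())"
```

```text
the job is handed in; nothing more can be done
None
```

The ring and then the hub are on the four studs and lie flat (top slopes under 0.1°, heights within 0.1 mm of nominal), both released with the gripper clear; the bystanders I re-checked read within about 6 mm of their first positions (jar_a differs most, about the finder's error), and the job was handed in at about 27 s.

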